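Push the green kit carton through the hatch flap

ROBOT

A 7-joint arm with a two-finger parallel gripper is mounted at the origin on the work surface. World frame = base frame: x ahead of the robot, y to its left, z up, the work surface at z = 0. Lengths are in m, angles in rad, forces in N, time in s.
With the tool pointing down it reaches from about 0.35 to 0.9 m from the base axis. Payload 8.1 kg.
Tool frame: the origin (TCP) lies at the very end of the fingers, on their centre line; the grasp point (between the pads) lies 19 mm behind it (manip.grasp_offset is the distance from the TCP to the grasp point, in m); z points along the fingers, y is the direction in which the jaws open and shut (so a half turn about z gives the same grasp; the last joint's range is limited). The gripper opens to 85 mm and grips with 20 to 120 N. Pads are 22 mm wide; open, the fingers measure 114 mm over their backs; the gripper's body (76 mm by 85 mm) begins 54 mm behind the grasp point. The pads swing forward as they close: fully open they stand 13 mm farther back than shut.
Start: joints at [1.005, 0.434, 0.025, 1.573, -0.012, 1.134, -0.075], TCP at [0.279, -0.559, 0.231] pointing down, gripper open.
Joint ranges: [-2.62, 2.62], [-0.44, 2.09], [-1.27, 1.32], [0.08, 2.57], [-1.32, 4.46], [0.12, 2], [-2.74, 2.74]. Speed limits (rad/s): [2.22, 2.22, 3.01, 3.01, 3.14, 3.14, 3.14].

INTERFACE

Orientations are given as a unit quaternion [x, y, z, w].
In Python, from cell import manip, snapshot, job gives the robot as it stands.
- The arm moves only by the shell command python3 -m handwheel 'ROWS'. ROWS is JSON, a list that holds one entry, the list of rows, each a list of 5 numbers: the shift along the tool's x, y, z in mm, then the turn about the tool's z in rad, then the finger opening in mm, from 0 to 85.4. A call has 1 to 8 rows; each row is the pose to reach, as a shift and turn from the pose commanded when the call began, along the tool's axes at that moment; what a row does not reach only later rows make up. A row lasts 1/10 s, in which the tool goes at most 50 mm and 8.59 degrees, less where a joint would pass 70% of its speed; a pose out of reach is approached as far as the arm can. A call with a gripper value outside its range is refused whole. The fingers move at their own pace and stop on an object; the grip force is fixed at half the most. Time passes only in rows, so rows that repeat a pose let the fingers close. It gives the time, the measured TCP pose, the force and the opening at its end, in the units of the state.
- manip.sense(): the state, without advancing time (a new reading comes with each control period).
- snapshot(name): name is "scene" or "top" or "wrist"; returns a dict with "frame" (400x640x3 uint8, red, green, blue), "depth" (400x640 float32, m along the optical axis (not along the pixel's ray), 0 where there is no reading), "fov_y" (degrees; the focal length in pixels is half the picture's height over the tangent of half this angle, whatever the lens; pixels are square), "cx", "cy" (the principal point, pixels), "R" (3x3) and "t" (3): a world point X has camera coordinates R X + t. Camera axes: x right, y down, z forward; pixel columns grow to the right and rows downward; lengths in m; the calibration is good to about 2 mm. A picture is of the moment at which its call begins.
- job.finish_job(): hands the job in, once; it reports no verdict.
The state is a dict: "time_s": time; "q": joint angles; "joint_velocities": joint speeds; "joint_efforts": joint torques, N m; "position": TCP position; "ee_rot": TCP orientation; "wrist_force": force on the tool from outside, world axes, zero at the start; "ft_torque": the same for the moment, N m; "gripper_width": opening from 0.0 (shut) to 1.0 (fully open).
Only numpy, scipy, OpenCV 4.12 (cv2) and the standard library are available. Lean on these libraries where they do the work, as an engineer would, in place of code of your own. Each camera call takes 0.05 s, during which the arm holds its last target. There are 200 camera calls.

TASK

Two grey kit cartons wait on the infeed deck of the pass-through hatch, each in front of its own hanging flap. With the fingertips, push the carton with the green band straight ahead through its flap until it goes down the chute into the tray behind, then draw the fingers back out before the flap swings shut on them, and let it hang shut. Do not lift the carton, and leave the orange-banded carton, its flap and everything else on the bench alone.

Things in the scene. Friction and masses are not known exactly. Their poses are not given: they have to be found in the camera images.
- hatch: Fixed two-lane pass-through hatch, 270 mm wide (its x), 510 mm long (its y), white and grey. Origin on the bench under the middle of the flap line; cartons are pushed along its +y; z up. White level infeed deck, top 70 mm above the bench, y = -260 to +15 mm. The flaps hang from an 8 mm steel rod at z = 158 mm along the flap line y = 0; nothing overhead is higher than 165 mm.
- opening_near (a point): Sill middle of the opening at hatch x = -62 mm, at deck height on the flap line. Opening 96 mm wide and 80 mm high, between white pillars (y = -20 to +20 mm, tops at z = 165 mm). In front of it 30 mm high guide wings (y = -52 to -16 mm) lead in from about 120 mm apart.
- opening_far (a point): The same for the other opening, at hatch x = +62 mm.
- ramp_edge (a point): Middle of the deck's end, 15 mm past the flap line. From here a smooth ramp goes down at 38 degrees to the open-topped tray (floor 8 mm above the bench, from 94 to 244 mm past the flap line, a 5 mm partition between the lanes, walls 60 to 90 mm high). A carton pushed until its middle is past this edge tips over and slides down by itself.
- green_carton: Loose grey carton with a green band round its middle and a white label, 64 mm wide (its x), 100 mm long (its y), 40 mm tall, 0.13 to 0.25 kg. Origin at the centre of its underside. It lies flat on the deck in one of the two lanes (which one varies), up to 9 mm off the lane's centre line and turned up to 0.22 rad from it, its middle 125 to 165 mm before the flap line.
- orange_carton: The same carton with an orange band, in the other lane. Leave it where it is.
- flap_near (a joint): Angle of the flap at hatch x = -62 mm: 0 hangs shut (a stop keeps it from swinging towards the deck), grows to 1.45 rad as it swings towards +y, over the ramp. Clear panel 90 mm wide hanging 84 mm from its rod, 60 g, orange lower edge 4 mm above the deck. Lightly damped: it opens under a push of less than 1 N and falls shut by itself within about a second.
- flap_far (a joint): The same for the flap at hatch x = +62 mm.
- flap_near_edge (a point): Middle of the lower edge of the flap at hatch x = -62 mm.
- flap_far_edge (a point): Middle of the lower edge of the flap at hatch x = +62 mm.
- amber_bottle: Amber glass bottle, 64 mm across, about 150 mm tall, standing on the bench; origin at the centre of its underside.
- white_jar: White plastic jar with red lid, 70 mm across, 90 mm tall; origin at the centre of its underside.
- beaker: Glass beaker, 72 mm across, 95 mm tall; origin at the centre of its underside.
- flask: Glass conical flask, 82 mm across, 125 mm tall; origin at the centre of its underside.
- label_box: Small cardboard box 60 x 90 mm, 35 mm tall; origin at the centre of its underside.
There are look-alikes about, which are no part of the job. Leave any pink or red look-alike of the green_carton alone.

How it is judged:
By the outcome, as a careful person would: the job done as asked, in the order asked, and still so for the second after the job is handed in, with the robot touching nothing.
It also fails if it takes over 35 s, if anything falls off the work surface, if the arm or the gripper's body presses on something with over 40 N, if the wrist force passes 120 N, or if a joint passes its speed limit or range.

## Working session

There is one attempt and no reset: what is moved stays moved. The work goes in short steps, Python scripts to look and compute and a shell command to move; the robot and the scene stay as the last step left them, time stands still between calls to the robot, and variables do not carry over. Pictures are saved under pics/ and viewed, about 8 in all and at most 12, crops included, and the job is handed in when it is done.

```bash
mkdir -p pics
python3 - <<'E'
from cell import manip, snapshot
import cv2,numpy as np
s=manip.sense();print(s['time_s'],s['position'],s['ee_rot'],s['gripper_width'])
for n in("scene","top"):
    d=snapshot(n);cv2.imwrite(f"pics/{n}0.png",d['frame'][...,::-1]);np.savez(f"{n}0.npz",**d)
    print(n,d['fov_y'],d['cx'],d['cy'],np.round(d['R'],3).tolist(),d['t'])
E
```

```text
0.0 [ 0.27875779 -0.55883302  0.23052862] [ 9.73356425e-01  2.29296049e-01 -2.44996064e-04 -7.29351588e-04] 0.9979411646637586
scene 48.003753823077545 322.2485039105558 209.7941711427328 [[-0.673, 0.739, 0.01], [0.531, 0.493, -0.689], [-0.514, -0.459, -0.725]] [ 0.38433188 -0.18827335  1.60376229]
top 42.70625659048955 323.3726846309945 203.16851246062305 [[-0.01, -1.0, 0.002], [-0.991, 0.009, -0.134], [0.134, -0.003, -0.991]] [-0.04785745  0.52890581  1.49557112]
```

View pics/scene0.png

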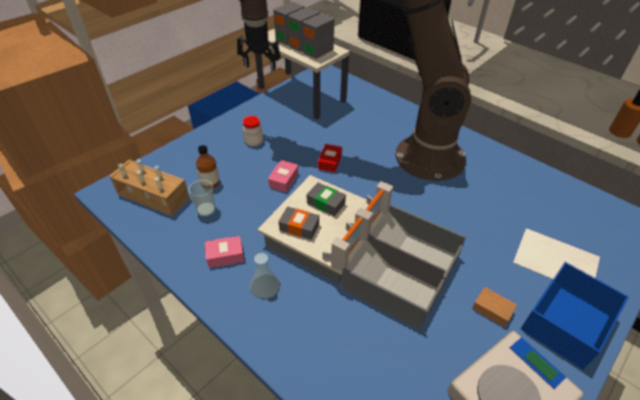

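View pics/top0.png

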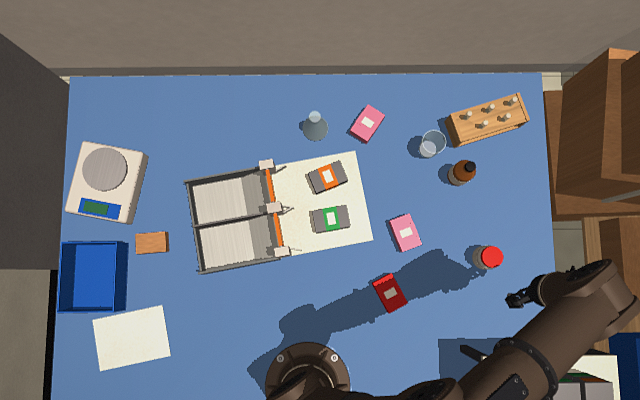

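The top view shows the green carton at (330,219), in the lane nearer the robot. The orange carton is at (327,177), the flap line runs through about (275,210), and pushing goes towards image left. Next I'll measure these using depth and planes.

```bash
cat > h.py <<'E'
import numpy as np,cv2
def cloud(d):
    f=200/np.tan(np.radians(d['fov_y'])/2)
    v,u=np.mgrid[0:400,0:640]; z=d['depth']
    c=np.stack([(u-d['cx'])/f*z,(v-d['cy'])/f*z,z],-1)
    return (c-d['t'])@d['R']
def rect(P):
    r=cv2.minAreaRect((P[:,:2]*1000).astype(np.float32)); return r,cv2.boxPoints(r).round(0).tolist()
E
python3 - <<'E'
import numpy as np,cv2
from h import *
d=dict(np.load('top0.npz'));W=cloud(d);f=d['frame'].astype(int)
u=np.arange(640)[None]+0*np.arange(400)[:,None];v=np.arange(400)[:,None]+0*u
roi=(u>180)&(u<380)&(v>140)&(v<280)&(d['depth']>0);z=W[...,2]
deck=roi&(abs(z-.07)<.006)&(f.min(-1)>120)&(u>283)
print('deck',deck.sum(),np.median(z[deck]),rect(W[deck]))
hsv=cv2.cvtColor(d['frame'],cv2.COLOR_RGB2HSV).astype(int)
for n,a,b in(('green',195,240),('orange',155,198)):
    m=roi&(abs(z-.11)<.008)&(u>300)&(v>a)&(v<b);print(n,m.sum(),np.median(z[m]),rect(W[m]))
hi=roi&(z>.155)&(z<.18)
k,l,st,c=cv2.connectedComponentsWithStats(hi.astype(np.uint8))
for i in range(1,k):
    if st[i,4]>15:print('hi',st[i],W[l==i].mean(0).round(4),rect(W[l==i])[1])
al=roi&(z>.005)&(z<.2);print('hatch',rect(W[al]))
im=cv2.resize(d['frame'][135:285,180:390],None,fx=3.6,fy=3.6,interpolation=2);cv2.imwrite('pics/crop0.png',im[...,::-1])
E
```

```text
deck 5167 0.06975807090346034 (((525.0271606445312, -45.511627197265625), (271.1148986816406, 256.6893615722656), 10.405364990234375), [[369.0, 56.0], [415.0, -196.0], [682.0, -147.0], [635.0, 105.0]])
green 788 0.11003641912081347 (((474.3247375488281, -73.59140014648438), (64.598876953125, 99.92481994628906), 10.31469440460205), [[434.0, -30.0], [451.0, -129.0], [515.0, -117.0], [497.0, -19.0]])
orange 763 0.11020570914788634 (((596.0836181640625, -65.10196685791016), (65.49911499023438, 99.36420440673828), 22.031457901000977), [[547.0, -31.0], [584.0, -123.0], [645.0, -99.0], [608.0, -7.0]])
hi [259 159  31  99 680] [0.4999 0.0836 0.1633] [[365.0, 79.0], [372.0, 40.0], [638.0, 88.0], [631.0, 128.0]]
hatch (((516.6724243164062, 82.05136108398438), (611.5853271484375, 423.7621154785156), 89.4474868774414), [[302.0, -222.0], [726.0, -226.0], [731.0, 386.0], [308.0, 390.0]])
```

View pics/crop0.png

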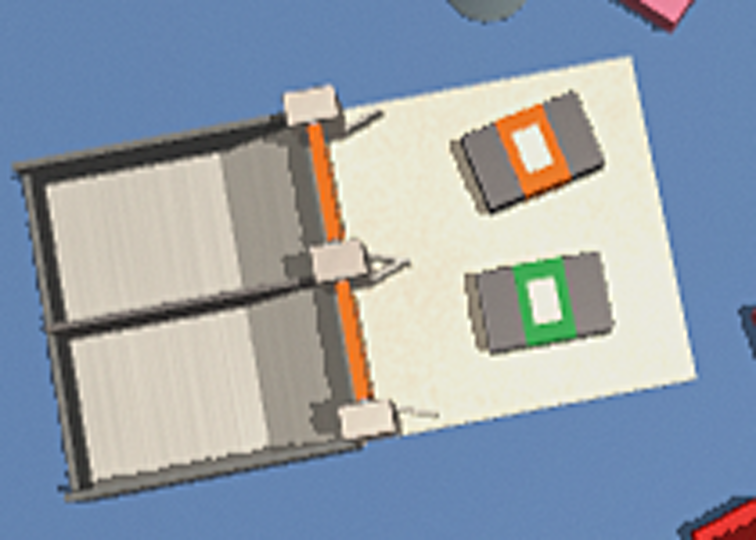

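```bash
python3 -m handwheel '[[[369,-270,0,-1.29,20],[369,-270,0,-1.29,20],[369,-270,0,-1.29,20],[369,-270,0,-1.29,20],[369,-270,0,-1.29,20],[369,-270,0,-1.29,20],[369,-270,0,-1.29,20],[369,-270,0,-1.29,20]]]'
cat > st.py <<'E'
import numpy as np
from cell import manip
from scipy.spatial.transform import Rotation as R
s=manip.sense();p=np.array(s['position'])*1000;M=R.from_quat(s['ee_rot']).as_matrix()
a=np.radians(10.4);ex=np.array([np.cos(a),np.sin(a)]);ey=np.array([-np.sin(a),np.cos(a)])
r=p[:2]-[501.5,84]
print('t',s['time_s'],'hatch xy',(r@ex).round(1),(r@ey).round(1),'z',p[2].round(1),'toolx',M[:,0].round(3),'tooly',M[:,1].round(3),'ang',np.degrees(np.arctan2(M[1,1],M[0,1])).round(2),'w',s['gripper_width']*85.4,'F',np.round(s['wrist_force'],1))
t=np.array([-55.5,-230])-[r@ex,r@ey]; w=t[0]*ex+t[1]*ey
print('tool shift to start',(w@M[:2,0]).round(1),(w@M[:2,1]).round(1))
E
python3 st.py
```

```text
time_s: 0.9
position: [0.4628, -0.2019, 0.2313]
ee_rot: [0.672, 0.741, -0.0, 0.0]
wrist_force: [1.8, -1.5, -0.7]
gripper_width: 0.239
t 0.9 hatch xy -89.7 -274.2 z 231.3 toolx [-0.098  0.995 -0.   ] tooly [ 0.995  0.098 -0.   ] ang 5.61 w 20.424455967720444 F [ 1.8 -1.5 -0.7]
tool shift to start 46.9 30.4
```

```bash
python3 -m handwheel '[[[0,0,0,0,20],[0,0,0,0,20],[0,0,0,0,20]]]'; python3 st.py
```

```text
time_s: 1.2
position: [0.4617, -0.2049, 0.231]
ee_rot: [0.675, 0.738, -0.0, -0.0]
wrist_force: [-0.5, -0.9, -0.4]
gripper_width: 0.238
t 1.2 hatch xy -91.3 -277.0 z 231.0 toolx [-0.089  0.996 -0.   ] tooly [ 0.996  0.089 -0.001] ang 5.13 w 20.358950780666206 F [-0.5 -0.9 -0.4]
tool shift to start 50.1 31.3
```

```bash
python3 -m handwheel '[[[50,31,0,-0.092,20],[50,31,0,-0.092,20],[50,31,40,-0.092,20],[50,31,80,-0.092,20],[50,31,80,-0.092,20],[50,31,80,-0.092,20],[50,31,80,-0.092,20]]]'; python3 st.py
python3 - <<'E'
from cell import snapshot
from h import *
a=snapshot('wrist');b=snapshot('top');np.savez('top1.npz',**b)
cv2.imwrite('pics/w1.png',np.hstack([cv2.resize(a['frame'],(448,280)),cv2.resize(b['frame'][140:280,180:356],(352,280))])[...,::-1])
E
```

```text
time_s: 1.9
position: [0.4898, -0.1519, 0.1532]
ee_rot: [0.64, 0.769, 0.0, 0.001]
wrist_force: [0.2, 0.0, -0.2]
gripper_width: 0.238
t 1.9 hatch xy -54.1 -230.0 z 153.2 toolx [-0.182  0.983 -0.001] tooly [0.983 0.182 0.002] ang 10.46 w 20.327770348301403 F [ 0.2  0.  -0.2]
tool shift to start -0.0 -1.4
```

View pics/w1.png

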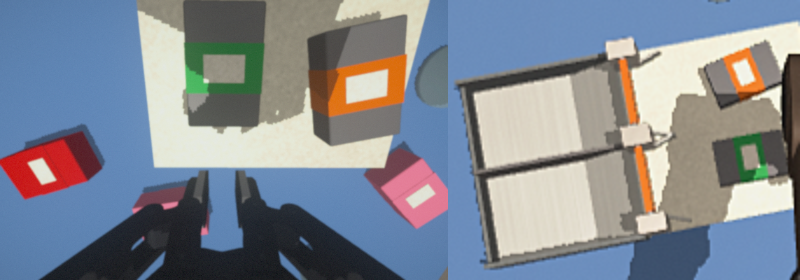

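The wrist view shows the fingers (215,185) centred on the green carton (225,70), which is square to them. Now I'll lower and start pushing.

```bash
python3 -m handwheel '[[[0,-1,30,0,20],[0,-1,56,0,20],[0,-1,56,0,20],[0,-1,56,0,20]]]'; python3 st.py; python3 -m handwheel '[[[10,0,0,0,20],[18,0,0,0,20],[26,0,0,0,20],[34,0,0,0,20],[42,0,0,0,20],[50,0,0,0,20],[58,0,0,0,20],[58,0,0,0,20]]]'; python3 st.py
python3 - <<'E'
from cell import snapshot
from h import *
a=snapshot('wrist');b=snapshot('scene')
cv2.imwrite('pics/w2.png',np.hstack([cv2.resize(a['frame'],(400,250)),cv2.resize(b['frame'][130:330,220:540],(400,250))])[...,::-1])
E
```

```text
time_s: 2.4
position: [0.4883, -0.1514, 0.0964]
ee_rot: [0.639, 0.769, 0.0, 0.0]
wrist_force: [0.2, 0.8, -0.3]
gripper_width: 0.234
t 2.4 hatch xy -55.5 -229.2 z 96.4 toolx [-0.183  0.983 -0.   ] tooly [0.983 0.183 0.001] ang 10.54 w 20.013036669598275 F [ 0.2  0.8 -0.3]
tool shift to start -0.8 0.0
time_s: 3.2
position: [0.4769, -0.0928, 0.0953]
ee_rot: [0.638, 0.77, 0.0, -0.0]
wrist_force: [0.4, -0.4, 0.4]
gripper_width: 0.234
t 3.2 hatch xy -56.1 -169.5 z 95.3 toolx [-0.185  0.983  0.001] tooly [ 0.983  0.185 -0.   ] ang 10.64 w 19.955950098034307 F [ 0.4 -0.4  0.4]
tool shift to start -60.5 0.3
```

View pics/w2.png

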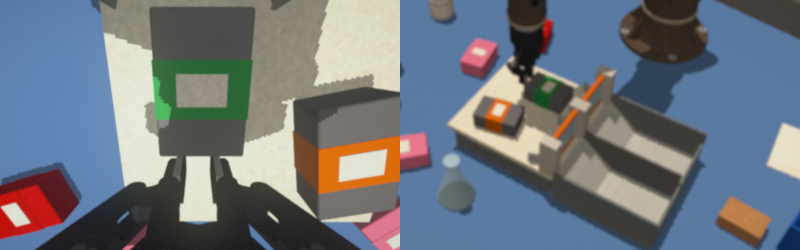

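Contact is even and the carton is sliding straight. I'll back off slightly, raise 4 mm to clear the 165 mm pillar tops, and continue.

```bash
python3 -m handwheel '[[[-6,0,0,0,20],[-6,0,-4,0,20],[4,0,-4,0,20],[12,0,-4,0,20],[20,0,-4,0,20],[28,0,-4,0,20],[36,0,-4,0,20],[44,0,-4,0,20]]]'; python3 st.py;  python3 -m handwheel '[[[8,0,0,0,20],[16,0,0,0,20],[24,0,0,0,20],[32,0,0,0,20],[40,0,0,0,20],[48,0,0,0,20],[56,0,0,0,20],[56,0,0,0,20]]]'; python3 st.py
python3 - <<'E'
from cell import snapshot
from h import *
a=snapshot('top');b=snapshot('scene')
cv2.imwrite('pics/w3.png',np.hstack([cv2.resize(a['frame'][140:280,180:380],(400,280)),cv2.resize(b['frame'][150:320,240:480],(400,280))])[...,::-1])
E
```

```text
time_s: 4.1
position: [0.4689, -0.0502, 0.0993]
ee_rot: [0.639, 0.769, -0.0, 0.0]
wrist_force: [0.3, -1.1, 0.4]
gripper_width: 0.231
t 4.1 hatch xy -56.3 -126.2 z 99.3 toolx [-0.183  0.983 -0.   ] tooly [0.983 0.183 0.   ] ang 10.56 w 19.693811460478152 F [ 0.3 -1.1  0.4]
tool shift to start -103.8 0.5
time_s: 4.9
position: [0.4586, 0.0054, 0.0993]
ee_rot: [0.638, 0.77, 0.0, -0.0]
wrist_force: [-0.0, -0.1, 0.2]
gripper_width: 0.237
t 4.9 hatch xy -56.4 -69.5 z 99.3 toolx [-0.185  0.983  0.001] tooly [0.983 0.185 0.   ] ang 10.64 w 20.228326591282272 F [-0.  -0.1  0.2]
tool shift to start -160.5 0.2
```

View pics/w3.png

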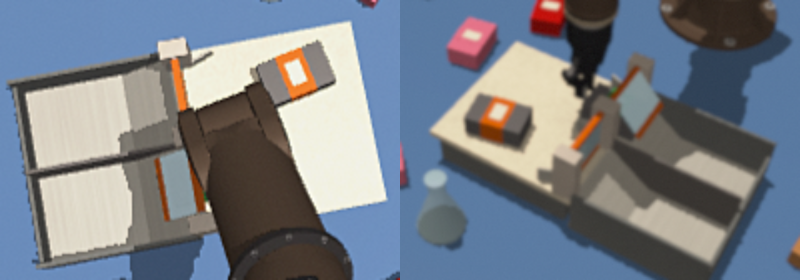

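```bash
python3 -m handwheel '[[[8,0,0,0,20],[16,0,0,0,20],[24,0,0,0,20],[32,0,0,0,20],[38,0,0,0,20],[38,0,0,0,20],[38,0,0,0,20]]]'; python3 st.py
python3 - <<'E'
from cell import snapshot
from h import *
a=snapshot('top');b=snapshot('scene')
cv2.imwrite('pics/w4.png',np.hstack([cv2.resize(a['frame'][140:280,180:380],(400,280)),cv2.resize(b['frame'][150:320,240:480],(400,280))])[...,::-1])
E
```

```text
time_s: 5.7
position: [0.4518, 0.0415, 0.0993]
ee_rot: [0.639, 0.769, -0.0, -0.0]
wrist_force: [-0.7, -0.5, -0.3]
gripper_width: 0.238
t 5.7 hatch xy -56.5 -32.8 z 99.3 toolx [-0.183  0.983 -0.   ] tooly [ 0.983  0.183 -0.   ] ang 10.57 w 20.298682285590832 F [-0.7 -0.5 -0.3]
tool shift to start -197.2 0.4
```

View pics/w4.png

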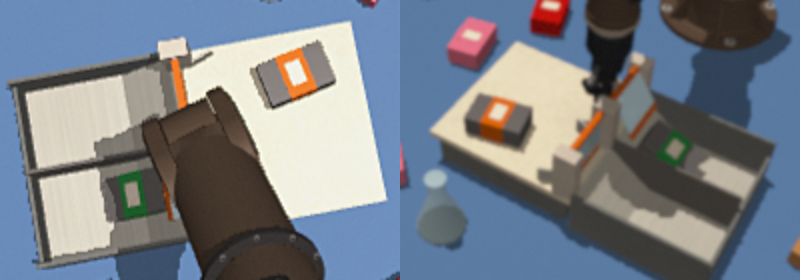

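The carton has tipped and is sliding down the chute (green at (132,195)), so I'll draw back straight now, then lift clear.

```bash
python3 -m handwheel '[[[-25,0,0,0,20],[-60,0,0,0,20],[-95,0,0,0,20],[-130,0,0,0,20],[-150,0,0,0,20],[-160,0,-30,0,20],[-190,0,-70,0,20],[-220,0,-110,0,20]]]'; python3 -m handwheel '[[[-40,0,-40,0,20],[-80,0,-40,0,20],[-120,0,-40,0,20],[-120,0,-40,0,20],[-120,0,-40,0,20],[-120,0,-40,0,20],[-120,0,-40,0,20],[-120,0,-40,0,20]]]';python3 -m handwheel '[[[0,0,0,0,20],[0,0,0,0,20],[0,0,0,0,20],[0,0,0,0,20],[0,0,0,0,20],[0,0,0,0,20]]]'; python3 st.py
python3 - <<'E'
from cell import snapshot
from h import *
a=snapshot('top');b=snapshot('scene')
W=cloud(a);h=cv2.cvtColor(a['frame'],cv2.COLOR_RGB2HSV)
m=cv2.inRange(h,(45,120,50),(75,255,255))>0;m[:140]=0;m[280:]=0;m[:,:180]=0;m[:,390:]=0
al=np.radians(10.4);P=(W[m].mean(0)*1000);r=P[:2]-[501.5,84];print('green hatch',r@[np.cos(al),np.sin(al)],r@[-np.sin(al),np.cos(al)],P[2])
z=W[...,2];u=np.arange(640)[None]+0*z;v=np.arange(400)[:,None]+0*z
print('orange',rect(W[(abs(z-.11)<.008)&(u>300)&(u<360)&(v>155)&(v<198)])[0])
cv2.imwrite('pics/w5.png',np.hstack([cv2.resize(a['frame'][140:280,180:380],(400,280)),cv2.resize(b['frame'][150:320,240:480],(400,280))])[...,::-1])
E
```

```text
time_s: 6.6
position: [0.4916, -0.1756, 0.2104]
ee_rot: [0.639, 0.769, 0.0, -0.001]
wrist_force: [1.2, -0.8, -0.8]
gripper_width: 0.23
time_s: 7.4
position: [0.5142, -0.2918, 0.2494]
ee_rot: [0.639, 0.77, 0.0, -0.0]
wrist_force: [-0.1, 0.6, -0.3]
gripper_width: 0.238
time_s: 8.0
position: [0.5141, -0.2929, 0.2493]
ee_rot: [0.639, 0.769, -0.0, -0.0]
wrist_force: [-0.2, -0.3, 0.8]
gripper_width: 0.233
t 8.0 hatch xy -55.7 -373.0 z 249.3 toolx [-0.183  0.983 -0.   ] tooly [ 0.983  0.183 -0.   ] ang 10.54 w 19.930186036025198 F [-0.2 -0.3  0.8]
tool shift to start 143.0 0.5
green hatch -57.518925514067746 115.55809134262994 60.97323861916229
orange ((596.0518798828125, -65.47618103027344), (64.78582763671875, 100.39889526367188), 21.35296058654785)
```

View pics/w5.png

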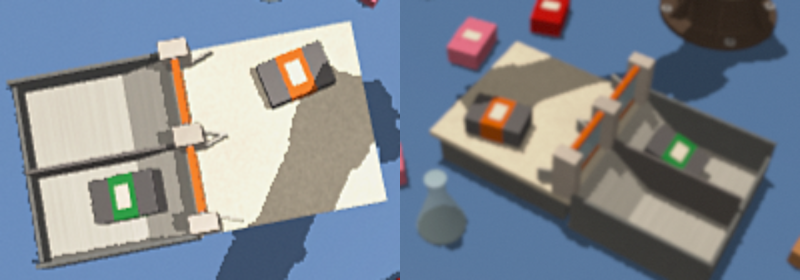

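```bash
python3 -m handwheel '[[[0,0,0,0,20],[0,0,0,0,20],[0,0,0,0,20],[0,0,0,0,20],[0,0,0,0,20],[0,0,0,0,20],[0,0,0,0,20],[0,0,0,0,20]]]'
python3 - <<'E'
from cell import snapshot
from h import *
a=snapshot('top');W=cloud(a)*1000;al=np.radians(10.4)
hx=(W[...,:2]-[501.5,84])@[np.cos(al),np.sin(al)];hy=(W[...,:2]-[501.5,84])@[-np.sin(al),np.cos(al)];z=W[...,2]
f=a['frame'].astype(int);h=cv2.cvtColor(a['frame'],cv2.COLOR_RGB2HSV)
for y in range(10,250,10):
    m=(abs(hx+57)<20)&(abs(hy-y)<5)&(z>0); n=(abs(hx-62)<20)&(abs(hy-y)<5)&(z>0)
    print(y,z[m].mean().round(1),f[m].mean(0).round(),'other lane',z[n].mean().round(1))
m=(cv2.inRange(h,(45,120,50),(75,255,255))>0)&(abs(hx)<135)&(abs(hy)<260);print('green',hx[m].mean(),hy[m].mean(),z[m].mean())
for s in(-62,62):
    m=(abs(hx-s)<35)&(hy>-15)&(hy<90)&(z>60)&(h[...,0]<15)&(h[...,1]>180);print('flap edge',s,hy[m].mean(),hy[m].min(),hy[m].max(),z[m].mean())
E
```

```text
time_s: 8.9
position: [0.5141, -0.2929, 0.2493]
ee_rot: [0.639, 0.769, -0.0, 0.0]
wrist_force: [0.3, 0.4, -0.2]
gripper_width: 0.236
10 69.0 [182. 145. 117.] other lane 75.2
20 66.2 [117. 113. 105.] other lane 65.4
30 57.6 [120. 115. 107.] other lane 58.2
40 50.5 [174. 167. 154.] other lane 50.9
50 43.4 [175. 168. 155.] other lane 42.9
60 50.2 [92. 87. 84.] other lane 34.8
70 72.9 [101.  95.  94.] other lane 27.8
80 72.7 [114. 109. 106.] other lane 19.1
90 69.2 [116. 107. 107.] other lane 11.5
100 65.9 [ 55. 145.  72.] other lane 8.6
110 63.5 [210. 221. 192.] other lane 8.0
120 61.2 [223. 226. 203.] other lane 8.7
130 56.7 [ 97. 176. 105.] other lane 7.7
140 53.4 [110. 113. 102.] other lane 7.8
150 50.1 [114. 109. 105.] other lane 8.0
160 46.7 [111. 106. 103.] other lane 7.6
170 8.8 [164. 157. 146.] other lane 8.8
180 7.8 [227. 221. 206.] other lane 8.2
190 8.2 [226. 221. 206.] other lane 8.8
200 7.8 [225. 219. 204.] other lane 8.0
210 8.7 [225. 219. 203.] other lane 7.6
220 9.2 [222. 216. 200.] other lane 9.3
230 8.0 [222. 215. 200.] other lane 8.1
240 24.6 [139. 136. 127.] other lane 25.2
green -57.5136998815586 115.55790414401967 60.960957481387446
flap edge -62 -0.13828427690179088 -4.921545521532678 5.072442525688621 157.89775809158763
flap edge 62 -0.27261623157675974 -5.006716057317333 4.890928708518675 161.10976430699424
```

```bash
python3 -c "
from cell import job
print(job.finish_job())"
```

```text
the job is handed in; nothing more can be done
None
```

I pushed the green-banded carton straight through its flap with the fingertips. It tipped over the edge and slid down the chute by itself, and I drew the fingers back out along the lane. I handed the job in at about 9 s.

My last checks, in hatch coordinates:
- **Green carton:** it is at rest but not lying flat. Its front end is on the tray floor and its rear end still leans on the foot of the ramp, tilted about 17°. The middle of its underside is at about y = 104 mm, which is past the tray's start at 94 mm. I left it there because the gripper body would hit the pillars if I pushed it from behind. Pressing it down from above would have gone beyond what you asked.
- **Flaps:** in the pictures both flaps hang shut. My depth check on their lower edges found the rod area (about z = 160 mm) instead, so it does not confirm this.
- **Orange carton:** it has not moved, within measuring noise (about 0.4 mm and 0.7°).
- **Robot:** the gripper was clear of everything, with wrist force under 2 N at every reading I took.

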